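# Prop the guard open and run up the vacuum regulator

### The arm

A 7-joint arm with a two-finger parallel gripper is mounted at the origin on the work surface. World frame = base frame: x ahead of the robot, y to its left, z up, the work surface at z = 0. Lengths are in m, angles in rad, forces in N, time in s.
With the tool pointing down it reaches from about 0.4 to 0.85 m from the base axis. Payload 10.4 kg.
Tool frame: the origin (TCP) lies midway between the tips of the shut fingers; the grasp point (between the pads) lies 19 mm behind it (r.tcp_to_grasp is the z of the grasp point in the tool frame, in m); z points along the fingers, x is the direction in which the jaws open and shut, and the axes are right-handed (so a half turn about z gives the same grasp; the last joint's range is limited). The gripper opens to 87 mm and grips with 3 to 60 N. Pads are 19 mm wide; open, the fingers measure 117 mm over their backs; the gripper's body (75 mm by 190 mm) begins 51 mm behind the grasp point.
Start: joints at [-1.308, 0.332, -0.065, 1.46, 0.022, 1.35, -0.088], TCP at [0.176, 0.6, 0.223] pointing down, gripper open.
Joint ranges: [-2.6, 2.6], [-0.5, 2.12], [-1.47, 1.34], [0.16, 2.42], [-1.27, 4.41], [0.06, 2.06], [-2.6, 2.6]. Speed limits (rad/s): [2.22, 2.22, 2.79, 2.79, 3.14, 3.14, 3.14].

### API

Orientations are given as a unit quaternion [x, y, z, w].
In Python, from bench import r, camera, close_job gives the robot as it stands. The module is installed in compiled form; this text tells all that it offers.
- The arm moves only by the shell command python3 -m crank 'ROWS' [FORCE]. ROWS is JSON, a list of rows, each an object of numbers: "x", "y", "z": the shift along the tool's x, y, z scaled (see below); "ax", "ay", "az": the turn, a rotation vector about the tool's x, y, z scaled (see below); "claw": the closure, from -1 (fully open) to 1 (shut), so that 0 is half open. A call has exactly 5 rows; each row is the pose to reach, as a shift and turn from the pose commanded when the call began, along the tool's axes at that moment; what a row does not reach only later rows make up. The controller multiplies each number of a shift by 1 m and each number of a turn by 2 rad. A row lasts 1/12 s, in which the tool goes at most 41.7 mm and 7.16 degrees, less where a joint would pass 70% of its speed; a pose out of reach is approached as far as the arm can. A call with a number of a shift or a turn outside -1 to 1 is refused whole. A call with a gripper value outside its range is refused whole. The fingers move at their own pace and stop on an object; FORCE is the grip in N (left out, the last holds). Time passes only in rows, so rows that repeat a pose let the fingers close, or fill a call up. It gives the time, the measured TCP pose, the force and the opening at its end, in the units of the state.
- r.read_state(): the state, without advancing time (a new reading comes with each control period).
- camera(name): name is "scene" or "top" or "wrist"; returns a dict with "color" (384x512x3 uint8, blue, green, red), "fx", "fy", "cx", "cy" (pixels), "eye" and "orientation" of the camera in the world. Camera axes: x right, y down, z forward; pixel columns grow to the right and rows downward; lengths in m; the calibration is good to about 2 mm. A picture is of the moment at which its call begins. There is no depth.
- close_job(): hands the job in, once; it reports no verdict.
The state is a dict: "time": time; "joint_positions": joint angles; "joint_vel": joint speeds; "joint_torque": joint torques, N m; "ee_pos": TCP position; "eef_rot": TCP orientation; "ft_force": force on the tool from outside, world axes, zero at the start; "torque": the same for the moment, N m; "width": finger opening in m.
Only numpy, scipy, OpenCV 4.12 (cv2) and the standard library are available. Lean on these libraries where they do the work, as an engineer would, in place of code of your own. Each camera call takes 0.05 s, during which the arm holds its last target. There are 200 camera calls.

### The job

Take the metal prop out of its wooden parking block, use its nose to lift the sprung guard of the vacuum console and seat the prop fully home and upright in the square socket of the deck, so that the guard stays open leaning on the nose. Then turn the regulator knob under the guard clockwise, until you feel its end stop, without forcing it against the stop. Work gently, press nothing hard, leave the prop holding the guard and leave the other things on the bench where they are.

Things in the scene. Friction and masses are not known exactly. Their poses are not given: they have to be found in the camera images.
- socket (a point): centre of the mouth of the square socket in the console's deck; the point lies on the deck surface, 75 mm above the table. Socket 17.3 mm square, mouth chamfered 1 mm, 34 mm deep, sides parallel to x and y. Axes are the console's: x from the robot's side towards the hinge, y left, z up.
- cover_hinge (a point): middle of the guard's hinge line (line along y), 14 mm above the deck, 51 mm beyond the socket in x and 45 mm to its right in y; on the underside of the guard. The axes turn with the guard: x along the guard from lip to hinge, z out of its top.
- cover_lip (a point): middle of the guard's free edge, on the underside, 160 mm from the hinge line. The guard is a clear sheet in a steel frame, 160 mm by 170 mm wide, 5 mm thick, 150 g; shut, it slopes up towards the robot by 0.36 rad, the lip 70 mm above the deck and about 5 mm out over its front edge. Axes turn with the guard.
- cover (a joint): guard hinge angle in rad: 0 shut, grows as it opens, limit 1.6. The underside stands at 0.36 rad + this value from the level. A spring and its weight always shut it: 1 to 2 N at the lip to lift, about 0.07 Nm when open. Leaning on the seated prop it reads about 1.2 to 1.4.
- knob (a joint): regulator knob angle in rad on its spindle, growing clockwise seen from above. At 0 the grip bar lies along the console's x. It starts at 0.3 to 0.8 and stays where it is left. Friction about 0.1 Nm on the way. The end stop lies past 1.5 and before 2.3 and must be felt: there this value stays, and the moment climbs by 0.3 Nm per 0.1 rad of hand turn.
- spindle (a joint): twist in rad of the springy steel mount plate (62 mm disc, 4 mm thick) that carries the knob, clockwise from above, 3 Nm per rad, 0 when free: about 0.03 as the knob turns, more once the stop is met. Above 0.15 (0.45 Nm) the stop is being forced. It springs back when let go.
- knob_grip (a point): on the knob's axis, 28 mm above the deck. The grip is a black bar 42 mm long, 14 mm thick, 28 mm tall (12 to 40 mm above the deck), on a disc 44 mm across. x runs along the bar and turns with it. The axis lies 54 mm nearer the robot (x) and 80 mm to the right (y) of the socket.
- prop_grip (a point): middle of the grip of the loose prop (aluminium, 160 g): an upright bar 20 mm square, its top 21 mm above this point, free down to 19 mm below it, where the arm begins. Axes are the prop's: x along the arm towards the nose, z up. The foot, 16 mm square, 30 mm long and stepped to 12.5 mm at its last 4 mm, ends 109 mm below this point. At the start the foot stands in the parking block.
- prop_nose (a point): centre of the prop's nose, a round bar 12 mm in diameter, 26 mm wide across the arm, at the end of the arm: 52 mm ahead (x) of the bar's axis and 25 mm below the grip point. The arm is 12 mm wide, 10 mm thick. Axes are the prop's.
- prop_shoulder (a point): centre of the underside of the prop's square shoulder plate (34 mm, 6 mm thick) above the foot, 79 mm below the grip point; fully home, it lies on the deck, at the socket's mouth. Axes are the prop's; seated, x points to the hinge, same as the socket's x.
- prop: the prop itself; origin at the bottom of its foot, same axes
- console: fixed grey box with aluminium deck; origin on the table, 75 mm below the socket's mouth, 9 mm nearer the robot (x) and 45 mm right (y) of it. Deck: x -85 to +90, y -110 to +110 mm from the origin; plain front face at x -85. One thin post, 65 mm tall, stands under the middle of the shut guard's front edge, at x -77, y 0 mm.
- stand: wooden parking block of the prop, 70 by 70 by 40 mm, fixed; origin at its underside. The prop's foot stands 30 mm deep in a loose square hole; pull it straight up.
- jar: bystander: jar with a steel lid, 68 mm across, 85 mm tall
- tin: bystander: upright tin, 76 mm across, 100 mm tall
- tape: bystander: ring of tape lying flat, 90 mm across, 25 mm tall
- scraper: bystander: scraper with wooden handle, 200 mm long, lying flat
- brush: bystander: flat brush, 180 mm long, lying flat
- tray: bystander: open steel tray, 110 by 150 mm, 35 mm tall
- block: bystander: cork sanding block, 70 by 40 by 25 mm
Mind the look-alikes: they are no part of the job. What is shaped like the prop but blue or yellow is not meant.

How it is judged:
On the way, in this order (a step that is already met when the one before it is completed fails the run):
1. the prop seated in the socket with the guard leaning on it, let go (horizontal distance between prop_shoulder and socket below 0.005 m and z of prop_shoulder in the frame of socket below 0.003 m and angle between prop's own z axis and vertical below 0.15 rad and value of joint cover above 1.15 rad and contact force between prop and cover above 0.2 N and contact force between the fingers and prop below 0.1 N), for 0.2 s.
2. the knob turned up to its end stop (value of joint knob above 1.68 rad), for 0.1 s.
At the end, for the whole second after the job is handed in: The prop stands at rest in the socket: shoulder within 5 mm of the socket's centre and less than 3 mm above the deck, tilted less than 0.15 rad; the guard is open (joint above 1.15 rad) and leans on the prop; the knob is at its stop (above 1.67 rad) (horizontal distance between prop_shoulder and socket below 0.005 m and z of prop_shoulder in the frame of socket below 0.003 m and angle between prop's own z axis and vertical below 0.15 rad and value of joint cover above 1.15 rad and contact force between prop and cover above 0.2 N and value of joint knob above 1.67 rad and linear speed of prop below 0.02 m/s); the robot touches nothing.
It fails at once if the prop pressed on the console with more than 40 N (contact force between prop and console above 40 N).
It fails at once if the guard pressed with more than 20 N (contact force between cover and prop above 20 N or contact force between cover and the arm above 20 N or contact force between cover and the fingers above 20 N).
It fails at once if the knob forced against its end stop with more than 0.45 Nm (mount twisted above 0.15 rad) (value of joint spindle above 0.15 rad).
It fails at once if a bystander moved by more than 40 mm (distance of any of jar, tin, tape, scraper, brush, tray, block from where it was at the start of the episode above 0.04 m).
It also fails if it takes over 72 s, if anything falls off the work surface, if the arm or the gripper's body presses on something with over 40 N, if the wrist force passes 120 N, or if a joint passes its speed limit or range.

## Working session

There is one attempt and no reset: what is moved stays moved. The work goes in short steps, Python scripts to look and compute and a shell command to move; the robot and the scene stay as the last step left them, time stands still between calls to the robot, and variables do not carry over. Pictures are saved under pics/ and viewed, about 8 in all and at most 12, crops included, and the job is handed in when it is done.

```bash
mkdir -p pics; cat > h.py <<'E'
import numpy as np,cv2,sys
from scipy.spatial.transform import Rotation as R
from bench import r,camera
def shot(n,f):
    c=camera(n); cv2.imwrite('pics/'+f,c['color']); 
    import pickle; pickle.dump(c,open('pics/'+f+'.pkl','wb')); return c
def load(f):
    import pickle; return pickle.load(open('pics/'+f+'.pkl','rb'))
def ray(c,u,v):
    d=R.from_quat(c['orientation']).apply([(u-c['cx'])/c['fx'],(v-c['cy'])/c['fy'],1]); return np.array(c['eye']),d
def atz(c,u,v,z):
    e,d=ray(c,u,v); return e+d*(z-e[2])/d[2]
def proj(c,p):
    q=R.from_quat(c['orientation']).inv().apply(np.array(p)-c['eye']); return np.array([c['fx']*q[...,0]/q[...,2]+c['cx'],c['fy']*q[...,1]/q[...,2]+c['cy']]).T
def tri(obs):
    A=np.zeros((3,3));b=np.zeros(3)
    for c,u,v in obs:
        e,d=ray(c,u,v);d=d/np.linalg.norm(d);M=np.eye(3)-np.outer(d,d);A+=M;b+=M@e
    return np.linalg.solve(A,b)
def st():
    s=r.read_state();print('t',round(s['time'],2),'p',np.round(s['ee_pos'],4),'q',np.round(s['eef_rot'],4),'F',np.round(s['ft_force'],1),'T',np.round(s['torque'],2),'w',round(s['width'],4));return s
E
python3 - <<'E'
from h import *
s=st();print(r.tcp_to_grasp)
print(R.from_quat(s['eef_rot']).as_matrix().round(3))
a=shot('scene','s0.png');b=shot('top','t0.png')
for c in(a,b):print(c['fx'],c['cx'],c['cy'],c['eye'],c['orientation'])
E
```

```text
t 0.0 p [0.1761 0.5993 0.2218] q [ 8.006e-01  5.992e-01 -5.000e-04  4.000e-04] F [ 0.2 -0.8  0.6] T [ 0.04 -0.02 -0.08] w 0.0874
-0.0187
[[ 0.282  0.959 -0.   ]
 [ 0.959 -0.282 -0.001]
 [-0.001  0.    -1.   ]]
467.6352780404673 256.30054413107905 197.99537095850044 [ 1.05448636 -0.65656005  1.24584719] [ 0.89523122  0.27766506 -0.10131685 -0.33346374]
474.03597814716846 253.58561205734063 192.66797793462993 [0.2977465  0.12821203 1.79507316] [-0.69878501  0.71204917 -0.04502302  0.05155976]
```

View pics/s0.png

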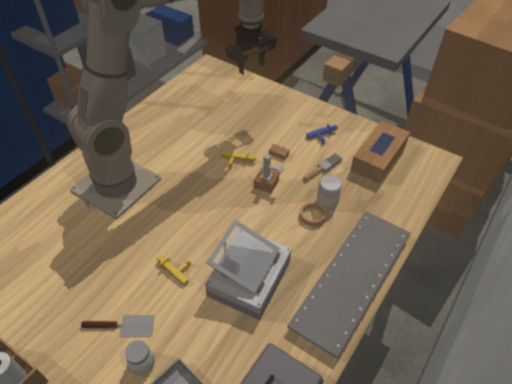

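View pics/t0.png

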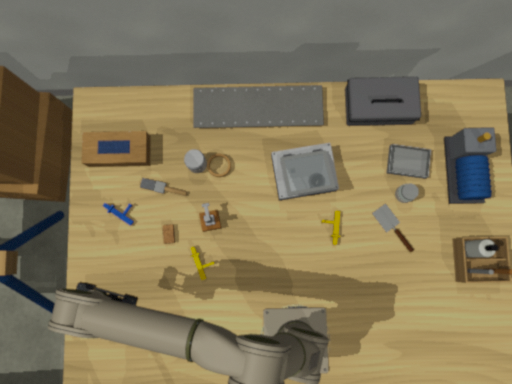

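In the top view, four things could be the prop: blue at (120,213), yellow at (200,262), yellow at (335,227), and bare metal in a wooden block at (208,218). The metal one matches the description, so I'll check it and the console in a close crop.

```bash
python3 - <<'E'
from h import *
a=load('s0.png')['color'];b=load('t0.png')['color']
def cr(i,u,v,w,h,s):return cv2.resize(i[v:v+h,u:u+w],None,fx=s,fy=s,interpolation=cv2.INTER_CUBIC)
L=np.vstack([cr(b,185,190,50,37,8),cr(a,240,145,50,37,8)])
Rr=np.vstack([cr(b,262,138,90,66,400/90)[:296,:400],cr(a,200,215,100,74,4)])
cv2.imwrite('pics/c0.png',np.hstack([L[:590],np.pad(Rr,((0,max(0,590-len(Rr))),(0,0),(0,0)))[:590]]))
E
```

```text
(no output)
```

View pics/c0.png

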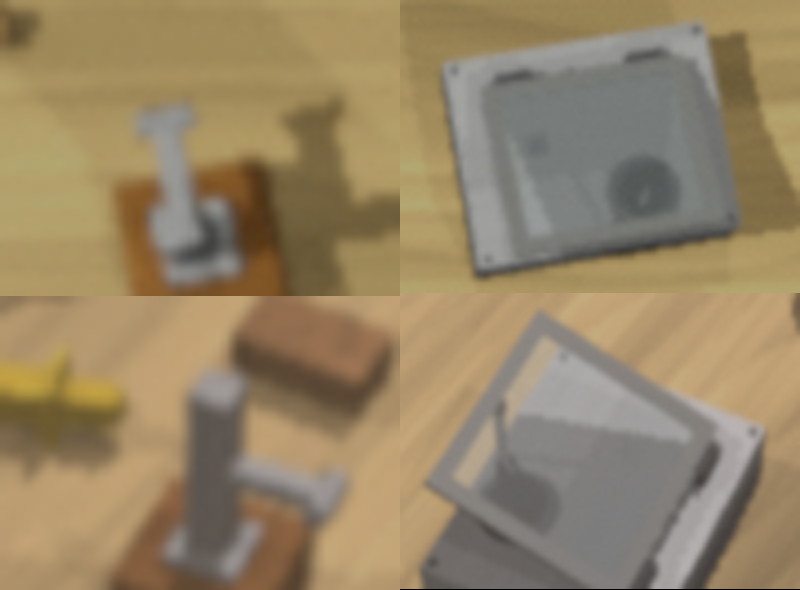

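```bash
python3 - <<'E'
from h import *
a=load('s0.png');b=load('t0.png')
for n,u,v in [('UL',271.9,152),('UR',330.9,143),('LR',338.5,190.9),('LL',279.5,198.5)]:
    p=atz(b,u,v,.075);print(n,p.round(4),proj(a,p).round(1))
for n,z,t,s in [('top',.14,(206.9,218.5),(267.2,156.1)),('nose',.094,(205.6,204.8),(280.6,169.9))]:
    print(n,atz(b,*t,z).round(4),atz(a,*s,z).round(4),tri([(b,*t),(a,*s)]).round(4))
print('shoulder',atz(b,209.8,220.3,.046).round(4))
E
```

```text
UL [0.6852 0.0714 0.075 ] [290.  248.4]
UR [ 0.7149 -0.1482  0.075 ] [257.2 307.9]
LR [ 0.535  -0.1687  0.075 ] [201.3 280.9]
LL [0.5111 0.0477 0.075 ] [238.7 227.5]
top [0.4374 0.3066 0.14  ] [0.4436 0.3089 0.14  ] [0.44   0.3089 0.1374]
nose [0.491 0.316 0.094] [0.4935 0.3187 0.094 ] [0.4924 0.3171 0.0942]
shoulder [0.4385 0.306  0.046 ]
```

The crop confirms it: a bare aluminium prop in the wooden block, with the nose pointing to about +x, and a console turned by about 0.12 rad. I plan to grip the bar across its y faces with the tool pitched 0.3 rad back, so the gripper body stays clear of the guard.

```bash
cat >> h.py <<'E'
def toolR(yaw,pitch=0):
    """tool x along local y, z down leaning forward at tip by pitch"""
    s,c=np.sin(pitch),np.cos(pitch)
    return R.from_euler('z',yaw)*R.from_matrix(np.array([[0,1,0],[c,0,s],[s,0,-c]]).T)
def delta(pos,Rt,grasp=True):
    """shift & turn (crank units) so grasp point is at pos"""
    s=r.read_state();R0=R.from_quat(s['eef_rot']);p=np.array(pos,float)
    if grasp:p=p-Rt.apply([0,0,r.tcp_to_grasp])
    d=R0.inv().apply(p-s['ee_pos']);w=(R0.inv()*Rt).as_rotvec()/2
    print('xyz',d.round(4),'a',w.round(4))
E
python3 - <<'E'
from h import *
b=load('t0.png')
print('socket',atz(b,292.8,170.6,.075),'knob',atz(b,262+245/4.444,138+190/4.444,.1))
delta([.43,.306,.24],toolR(.17,.3))
E
```

```text
socket [ 0.6137073  -0.00389944  0.075     ] knob [ 0.57005615 -0.08879821  0.1       ]
xyz [-0.2074  0.3312 -0.    ] a [-0.1475  0.0348 -0.2261]
```

```bash
python3 -m crank '[{"x":-0.03,"y":0.04,"claw":-1},{"x":-0.05,"y":0.08,"ax":-0.04,"ay":0.01,"az":-0.06,"claw":-1},{"x":-0.07,"y":0.11,"ax":-0.07,"ay":0.017,"az":-0.11,"claw":-1},{"x":-0.09,"y":0.14,"ax":-0.1,"ay":0.024,"az":-0.16,"claw":-1},{"x":-0.11,"y":0.17,"ax":-0.1475,"ay":0.035,"az":-0.226,"claw":-1}]' 20
python3 - <<'E'
from h import *
delta([.43,.306,.24],toolR(.17,.3))
E
```

```text
xyz [-0.2074  0.3312 -0.    ] a [-0.1475  0.0348 -0.2261]schema error: expected keys x, y, z, ax, ay, az, claw
```

All keys are needed in every row.

```bash
python3 -m crank '[{"x":-0.02,"y":0.03,"z":0,"ax":-0.03,"ay":0.007,"az":-0.045,"claw":-1},{"x":-0.04,"y":0.065,"z":0,"ax":-0.06,"ay":0.014,"az":-0.09,"claw":-1},{"x":-0.06,"y":0.1,"z":0,"ax":-0.09,"ay":0.02,"az":-0.135,"claw":-1},{"x":-0.08,"y":0.13,"z":0,"ax":-0.12,"ay":0.028,"az":-0.18,"claw":-1},{"x":-0.1,"y":0.16,"z":0,"ax":-0.1475,"ay":0.035,"az":-0.226,"claw":-1}]' 20
python3 - <<'E'
from h import *
delta([.43,.306,.24],toolR(.17,.3))
E
```

```text
time: 0.52
ee_pos: [0.3023, 0.4573, 0.2222]
eef_rot: [0.635, 0.757, 0.116, 0.097]
ft_force: [-0.1, 0.4, 0.4]
width: 0.0868
xyz [-0.1712  0.1002  0.0314] a [ 0.0016 -0.0007  0.0023]
```

```bash
python3 -m crank '[{"x":-0.035,"y":0.02,"z":0.006,"ax":0,"ay":0,"az":0,"claw":-1},{"x":-0.07,"y":0.04,"z":0.012,"ax":0,"ay":0,"az":0,"claw":-1},{"x":-0.105,"y":0.06,"z":0.018,"ax":0,"ay":0,"az":0,"claw":-1},{"x":-0.14,"y":0.08,"z":0.025,"ax":0,"ay":0,"az":0,"claw":-1},{"x":-0.171,"y":0.1,"z":0.031,"ax":0,"ay":0,"az":0,"claw":-1}]' 
python3 - <<'E'
from h import *
st()
c=shot('wrist','w1.png');b=shot('scene','s1.png')
w=c['color']
cv2.imwrite('pics/w1b.png',np.hstack([cv2.resize(w,(800,600))]))
print(c['fx'],c['cx'],c['cy'],c['eye'],R.from_quat(c['orientation']).as_matrix().round(3))
for z,f in ((.14,0),(.094,1)):
    p=np.array([.440,.3085,z])+f*.052*np.array([np.cos(.17),np.sin(.17),0]);print(proj(c,p))
E
```

```text
time: 0.93
ee_pos: [0.4346, 0.3053, 0.2221]
eef_rot: [0.638, 0.756, 0.115, 0.096]
ft_force: [0.9, 0.1, -0.5]
width: 0.0867
t 0.93 p [0.4346 0.3053 0.2221] q [0.6377 0.7556 0.1149 0.0959] F [ 0.9  0.1 -0.5] T [ 0.06  0.33 -0.  ] w 0.0867
312.4125115846435 248.11938051291781 192.34693423852138 [0.31717088 0.28415873 0.3552213 ] [[-0.168  0.827  0.536]
 [ 0.986  0.14   0.094]
 [ 0.003  0.544 -0.839]]
[251.61875686 177.12719406]
[250.8122063  198.75857339]
```

View pics/w1b.png

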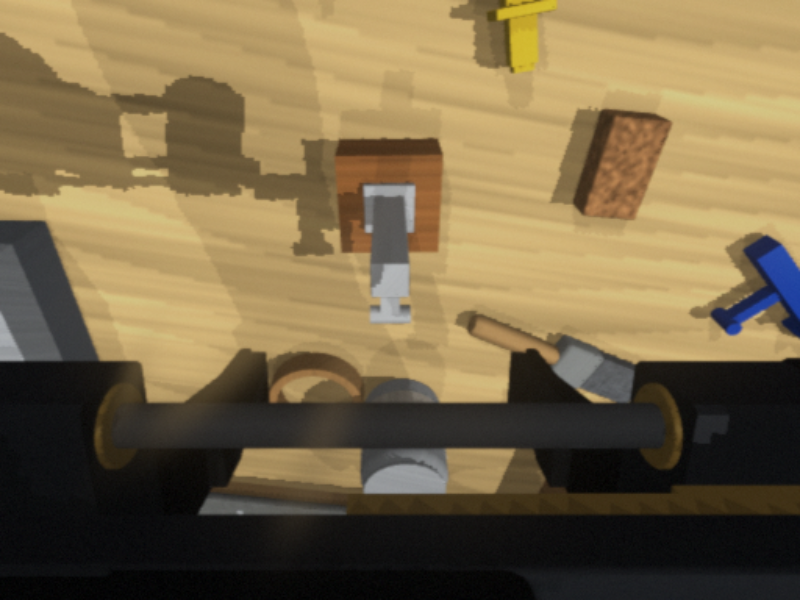

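The wrist view shows the metal bar top at (390,280) and the nose at (390,313) in the 800x600 picture. Both are centred between the fingers, so the yaw is right. I'm going down.

```bash
python3 - <<'E'
from h import *
c=load('w1.png')
p=atz(c,249.6,179.2,.14);n=atz(c,249.6,200.3,.094);print(p,n,np.arctan2(*(n-p)[1::-1]))
delta([(p[0]+.440)/2+.0005,p[1],.118],toolR(.168,.3))
E
```

```text
[0.44215429 0.30724237 0.14      ] [0.49331366 0.31641227 0.094     ] 0.17735842043042532
xyz [ 0.0044 -0.0262  0.1198] a [ 0.0004  0.0006 -0.0035]
```

```bash
python3 -m crank '[{"x":0.004,"y":-0.006,"z":0.025,"ax":0,"ay":0,"az":-0.003,"claw":-1},{"x":0.004,"y":-0.012,"z":0.05,"ax":0,"ay":0,"az":-0.003,"claw":-1},{"x":0.004,"y":-0.017,"z":0.075,"ax":0,"ay":0,"az":-0.003,"claw":-1},{"x":0.004,"y":-0.022,"z":0.1,"ax":0,"ay":0,"az":-0.003,"claw":-1},{"x":0.004,"y":-0.026,"z":0.12,"ax":0,"ay":0,"az":-0.003,"claw":-1}]' 
python3 -m crank '[{"x":0,"y":0,"z":0,"ax":0,"ay":0,"az":0,"claw":0.4},{"x":0,"y":0,"z":0,"ax":0,"ay":0,"az":0,"claw":0.7},{"x":0,"y":0,"z":0,"ax":0,"ay":0,"az":0,"claw":1},{"x":0,"y":0,"z":0,"ax":0,"ay":0,"az":0,"claw":1},{"x":0,"y":0,"z":0,"ax":0,"ay":0,"az":0,"claw":1}]' 30
python3 - <<'E'
from h import *
s=st();print(s['ee_pos']+R.from_quat(s['eef_rot']).apply([0,0,r.tcp_to_grasp]))
E
```

```text
time: 1.45
ee_pos: [0.4426, 0.3135, 0.0979]
eef_rot: [0.635, 0.758, 0.114, 0.096]
ft_force: [0.7, 0.2, -1.4]
width: 0.0872
time: 1.87
ee_pos: [0.4439, 0.3145, 0.1015]
eef_rot: [0.635, 0.758, 0.116, 0.096]
ft_force: [1.0, 1.4, -0.8]
width: 0.0615
t 1.87 p [0.4439 0.3145 0.1015] q [0.6351 0.7576 0.1159 0.0962] F [ 1.   1.4 -0.8] T [-0.04  0.36 -0.05] w 0.0615
[0.4384033  0.31345644 0.11930281]
```

```bash
python3 -m crank '[{"x":-0.005,"y":0,"z":0,"ax":0,"ay":0,"az":0,"claw":0},{"x":-0.005,"y":0,"z":0,"ax":0,"ay":0,"az":0,"claw":0},{"x":-0.005,"y":0,"z":0,"ax":0,"ay":0,"az":0,"claw":0},{"x":-0.005,"y":0,"z":0,"ax":0,"ay":0,"az":0,"claw":0},{"x":-0.005,"y":0,"z":0,"ax":0,"ay":0,"az":0,"claw":0}]' 
python3 - <<'E'
from h import *
s=st();print(s['ee_pos']+R.from_quat(s['eef_rot']).apply([0,0,r.tcp_to_grasp]))
c=shot('wrist','w2.png')
cv2.imwrite('pics/w2b.png',c['color'][60:,60:450])
E
```

```text
time: 2.28
ee_pos: [0.4443, 0.3089, 0.1001]
eef_rot: [0.635, 0.758, 0.115, 0.096]
ft_force: [-0.6, -0.0, -0.4]
width: 0.0443
t 2.28 p [0.4443 0.3089 0.1001] q [0.6351 0.7577 0.1148 0.0962] F [-0.6 -0.  -0.4] T [-0.03  0.31  0.02] w 0.0443
[0.43886743 0.30789951 0.11792473]
```

View pics/w2b.png

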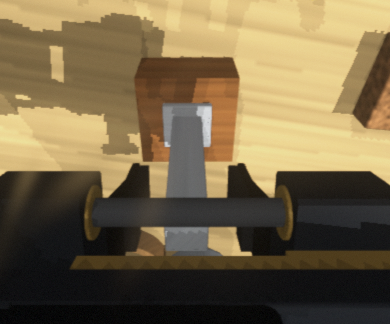

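Centred: bar at column 187 of the crop, between fingers at 145 and 232. I'll close and lift straight up.

```bash
python3 -m crank '[{"x":0,"y":0,"z":0,"ax":0,"ay":0,"az":0,"claw":1},{"x":0,"y":0,"z":0,"ax":0,"ay":0,"az":0,"claw":1},{"x":0,"y":0,"z":0,"ax":0,"ay":0,"az":0,"claw":1},{"x":0,"y":0,"z":0,"ax":0,"ay":0,"az":0,"claw":1},{"x":0,"y":0,"z":0,"ax":0,"ay":0,"az":0,"claw":1}]' 40
python3 -m crank '[{"x":0,"y":0,"z":0,"ax":0,"ay":0,"az":0,"claw":1},{"x":0,"y":0,"z":0,"ax":0,"ay":0,"az":0,"claw":1},{"x":0,"y":0,"z":0,"ax":0,"ay":0,"az":0,"claw":1},{"x":0,"y":0,"z":0,"ax":0,"ay":0,"az":0,"claw":1},{"x":0,"y":0,"z":0,"ax":0,"ay":0,"az":0,"claw":1}]' 40
python3 -m crank '[{"x":0,"y":0.003,"z":-0.0095,"ax":0,"ay":0,"az":0,"claw":1},{"x":0,"y":0.006,"z":-0.019,"ax":0,"ay":0,"az":0,"claw":1},{"x":0,"y":0.009,"z":-0.0287,"ax":0,"ay":0,"az":0,"claw":1},{"x":0,"y":0.012,"z":-0.038,"ax":0,"ay":0,"az":0,"claw":1},{"x":0,"y":0.015,"z":-0.048,"ax":0,"ay":0,"az":0,"claw":1}]' 40
python3 -m crank '[{"x":0,"y":0,"z":0,"ax":0,"ay":0,"az":0,"claw":1},{"x":0,"y":0,"z":0,"ax":0,"ay":0,"az":0,"claw":1},{"x":0,"y":0,"z":0,"ax":0,"ay":0,"az":0,"claw":1},{"x":0,"y":0,"z":0,"ax":0,"ay":0,"az":0,"claw":1},{"x":0,"y":0,"z":0,"ax":0,"ay":0,"az":0,"claw":1}]' 40
cat >> h.py <<'E'
O=np.array([.6091,-.0498]);YAW=.122
def con(x,y): # console mm -> world xy
    c,s=np.cos(YAW),np.sin(YAW);return O+np.array([c*x-s*y,s*x+c*y])/1000
def inv(p):
    c,s=np.cos(YAW),np.sin(YAW);d=(np.array(p)[:2]-O)*1000;return np.array([c*d[0]+s*d[1],-s*d[0]+c*d[1]])
def gp():
    s=st();g=s['ee_pos']+R.from_quat(s['eef_rot']).apply([0,0,r.tcp_to_grasp]);print('grasp',g.round(4),'console',inv(g).round(1));return g
E
python3 - <<'E'
from h import *
gp()
delta([*con(-155,45),.170],toolR(.122,.3))
E
```

```text
time: 2.75
ee_pos: [0.4443, 0.3088, 0.0999]
eef_rot: [0.635, 0.758, 0.115, 0.096]
ft_force: [-0.3, -0.1, -1.1]
width: 0.0198
time: 3.17
ee_pos: [0.4442, 0.3087, 0.0999]
eef_rot: [0.635, 0.758, 0.115, 0.096]
ft_force: [0.5, 0.7, -1.3]
width: 0.0191
time: 3.58
ee_pos: [0.4446, 0.309, 0.1518]
eef_rot: [0.635, 0.758, 0.115, 0.096]
ft_force: [0.0, 0.2, -1.2]
width: 0.0192
time: 4.0
ee_pos: [0.4442, 0.3086, 0.1496]
eef_rot: [0.635, 0.758, 0.114, 0.096]
ft_force: [-0.1, -0.4, -0.9]
width: 0.0197
t 4.0 p [0.4442 0.3086 0.1496] q [0.6351 0.7578 0.1142 0.0962] F [-0.1 -0.4 -0.9] T [-0.09  0.48 -0.04] w 0.0197
grasp [0.4387 0.3076 0.1675] console [-125.6  375.5]
xyz [-0.3287 -0.0443 -0.016 ] a [-0.0001 -0.0075  0.0257]
```

```bash
python3 -m crank '[{"x":-0.03,"y":-0.005,"z":-0.002,"ax":0,"ay":0,"az":0,"claw":1},{"x":-0.06,"y":-0.01,"z":-0.004,"ax":0,"ay":0,"az":0,"claw":1},{"x":-0.095,"y":-0.015,"z":-0.006,"ax":0,"ay":0,"az":0,"claw":1},{"x":-0.13,"y":-0.02,"z":-0.008,"ax":0,"ay":0,"az":0,"claw":1},{"x":-0.165,"y":-0.022,"z":-0.008,"ax":0,"ay":-0.004,"az":0.013,"claw":1}]' 40
python3 -m crank '[{"x":-0.035,"y":-0.005,"z":-0.002,"ax":0,"ay":0,"az":0,"claw":1},{"x":-0.07,"y":-0.01,"z":-0.004,"ax":0,"ay":0,"az":0,"claw":1},{"x":-0.105,"y":-0.016,"z":-0.006,"ax":0,"ay":0,"az":0,"claw":1},{"x":-0.14,"y":-0.022,"z":-0.008,"ax":0,"ay":0,"az":0,"claw":1},{"x":-0.163,"y":-0.026,"z":-0.008,"ax":0,"ay":-0.004,"az":0.013,"claw":1}]' 40
python3 -m crank '[{"x":0,"y":0,"z":0,"ax":0,"ay":0,"az":0,"claw":1},{"x":0,"y":0,"z":0,"ax":0,"ay":0,"az":0,"claw":1},{"x":0,"y":0,"z":0,"ax":0,"ay":0,"az":0,"claw":1},{"x":0,"y":0,"z":0,"ax":0,"ay":0,"az":0,"claw":1},{"x":0,"y":0,"z":0,"ax":0,"ay":0,"az":0,"claw":1}]' 40
python3 - <<'E'
from h import *
gp()
delta([*con(-150,45),.139],toolR(.122,.3))
t=shot('top','t2.png');s=shot('scene','s2.png');w=shot('wrist','w3.png')
def cr(c,u,v,W,H,k):return cv2.resize(c['color'][v:v+H,u:u+W],None,fx=k,fy=k,interpolation=cv2.INTER_CUBIC)
cv2.imwrite('pics/c2.png',np.vstack([np.hstack([cr(t,255,130,100,75,4),cr(s,180,205,100,75,4)]),np.hstack([cv2.resize(w['color'],(400,300)),np.zeros((300,400,3),np.uint8)])]))
E
```

```text
time: 4.42
ee_pos: [0.4496, 0.1405, 0.151]
eef_rot: [0.645, 0.749, 0.113, 0.098]
ft_force: [0.8, -0.2, -0.6]
width: 0.0198
time: 4.83
ee_pos: [0.4469, -0.0262, 0.1512]
eef_rot: [0.656, 0.739, 0.112, 0.099]
ft_force: [0.7, 0.0, -1.4]
width: 0.0197
time: 5.25
ee_pos: [0.4474, -0.0221, 0.1512]
eef_rot: [0.655, 0.741, 0.112, 0.099]
ft_force: [0.1, 0.4, -0.6]
width: 0.0195
t 5.25 p [ 0.4474 -0.0221  0.1512] q [0.6548 0.7408 0.1119 0.0993] F [ 0.1  0.4 -0.6] T [0.02 0.47 0.02] w 0.0195
grasp [ 0.4419 -0.0227  0.1691] console [-162.6   47.2]
xyz [-0.0022  0.0032  0.0325] a [0.0001 0.0001 0.0006]
```

View pics/c2.png

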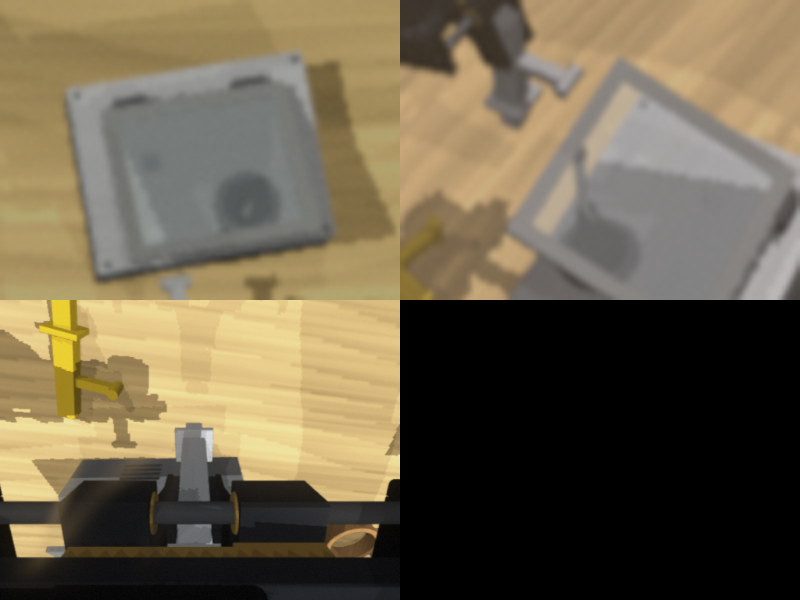

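The prop is upright in the grip. In the top crop the nose is at (177,284), in front of the guard's lip, and the socket shows through the sheet at (150,160). The yellow copies are clear.

```bash
python3 - <<'E'
from h import *
t=load('t2.png');s=load('s2.png')
n=atz(t,299.25,201,.145);print('nose top',n,inv(n)); 
u,v=180+(572/1-400)/4,205+72/4
print('nose scene',inv(atz(s,u,v,.145)), inv(tri([(t,299.25,201),(s,u,v)])),tri([(t,299.25,201),(s,u,v)]))
q=atz(t,292.5,170,.075);print('sock',q,inv(q))
delta([*con(-152,45),.139],toolR(.122,.3))
E
```

```text
nose top [ 0.49229136 -0.01791369  0.145     ] [-112.05993587   45.86463771]
nose scene [-107.70466229   55.98452936] [-108.85972598   49.22523798] [ 0.49505881 -0.01418861  0.15106436]
sock [ 0.61597404 -0.00286128  0.075     ] [12.53527659 45.75327783]
xyz [-0.0018  0.0013  0.0319] a [0.0002 0.0001 0.0002]
```

```bash
python3 -m crank '[{"x":-0.001,"y":-0.003,"z":0.0096,"ax":0,"ay":0,"az":0,"claw":1},{"x":-0.002,"y":-0.006,"z":0.019,"ax":0,"ay":0,"az":0,"claw":1},{"x":-0.002,"y":-0.009,"z":0.0287,"ax":0,"ay":0,"az":0,"claw":1},{"x":-0.002,"y":-0.009,"z":0.0287,"ax":0,"ay":0,"az":0,"claw":1},{"x":-0.002,"y":-0.009,"z":0.0287,"ax":0,"ay":0,"az":0,"claw":1}]' 40
python3 -m crank '[{"x":0,"y":0.01,"z":0.003,"ax":0,"ay":0,"az":0,"claw":1},{"x":0,"y":0.02,"z":0.006,"ax":0,"ay":0,"az":0,"claw":1},{"x":0,"y":0.031,"z":0.0095,"ax":0,"ay":0,"az":0,"claw":1},{"x":0,"y":0.043,"z":0.0133,"ax":0,"ay":0,"az":0,"claw":1},{"x":0,"y":0.043,"z":0.0133,"ax":0,"ay":0,"az":0,"claw":1}]' 40
python3 -m crank '[{"x":0,"y":0,"z":0,"ax":0,"ay":0,"az":0,"claw":1},{"x":0,"y":0,"z":0,"ax":0,"ay":0,"az":0,"claw":1},{"x":0,"y":0,"z":0,"ax":0,"ay":0,"az":0,"claw":1},{"x":0,"y":0,"z":0,"ax":0,"ay":0,"az":0,"claw":1},{"x":0,"y":0,"z":0,"ax":0,"ay":0,"az":0,"claw":1}]' 40
python3 - <<'E'
from h import *
gp()
E
```

```text
time: 5.82
ee_pos: [0.4473, -0.0248, 0.1211]
eef_rot: [0.655, 0.74, 0.112, 0.099]
ft_force: [-0.2, 0.3, -0.9]
width: 0.0199
time: 6.23
ee_pos: [0.4945, -0.0189, 0.1226]
eef_rot: [0.655, 0.74, 0.113, 0.1]
ft_force: [0.2, 0.1, -0.9]
width: 0.0197
time: 6.65
ee_pos: [0.492, -0.0195, 0.1214]
eef_rot: [0.656, 0.74, 0.112, 0.099]
ft_force: [1.2, -0.3, -1.6]
width: 0.0197
t 6.65 p [ 0.492  -0.0195  0.1214] q [0.6555 0.7401 0.1124 0.0992] F [ 1.2 -0.3 -1.6] T [-0.05  0.42 -0.  ] w 0.0197
grasp [ 0.4865 -0.0202  0.1393] console [-118.1   44.3]
```

```bash
python3 -m crank '[{"x":0,"y":0.0015,"z":-0.005,"ax":0,"ay":0,"az":0,"claw":1},{"x":0,"y":0.003,"z":-0.01,"ax":0,"ay":0,"az":0,"claw":1},{"x":0,"y":0.0045,"z":-0.015,"ax":0,"ay":0,"az":0,"claw":1},{"x":0,"y":0.0062,"z":-0.02,"ax":0,"ay":0,"az":0,"claw":1},{"x":0,"y":0.0078,"z":-0.025,"ax":0,"ay":0,"az":0,"claw":1}]' 40
python3 -m crank '[{"x":0,"y":0.0015,"z":-0.005,"ax":0,"ay":0,"az":0,"claw":1},{"x":0,"y":0.003,"z":-0.01,"ax":0,"ay":0,"az":0,"claw":1},{"x":0,"y":0.0045,"z":-0.015,"ax":0,"ay":0,"az":0,"claw":1},{"x":0,"y":0.0062,"z":-0.02,"ax":0,"ay":0,"az":0,"claw":1},{"x":0,"y":0.0078,"z":-0.0255,"ax":0,"ay":0,"az":0,"claw":1}]' 40
python3 -m crank '[{"x":0,"y":0,"z":0,"ax":0,"ay":0,"az":0,"claw":1},{"x":0,"y":0,"z":0,"ax":0,"ay":0,"az":0,"claw":1},{"x":0,"y":0.005,"z":0.0015,"ax":0,"ay":0,"az":0,"claw":1},{"x":0,"y":0.01,"z":0.003,"ax":0,"ay":0,"az":0,"claw":1},{"x":0,"y":0.015,"z":0.0046,"ax":0,"ay":0,"az":0,"claw":1}]' 40
python3 - <<'E'
from h import *
gp()
t=shot('top','t3.png');s=shot('scene','s3.png')
def cr(c,u,v,W,H,k):return cv2.resize(c['color'][v:v+H,u:u+W],None,fx=k,fy=k,interpolation=cv2.INTER_CUBIC)
cv2.imwrite('pics/c3.png',np.hstack([cr(t,255,130,100,90,4),cr(s,180,190,100,90,4)]))
E
```

```text
time: 7.07
ee_pos: [0.4923, -0.0195, 0.1481]
eef_rot: [0.656, 0.74, 0.112, 0.099]
ft_force: [0.2, -0.0, -2.7]
width: 0.0201
time: 7.48
ee_pos: [0.4921, -0.0195, 0.1746]
eef_rot: [0.655, 0.74, 0.112, 0.099]
ft_force: [-0.1, -0.1, -2.1]
width: 0.0195
time: 7.9
ee_pos: [0.5083, -0.0176, 0.174]
eef_rot: [0.655, 0.74, 0.112, 0.099]
ft_force: [-0.7, 0.4, -3.1]
width: 0.0198
t 7.9 p [ 0.5083 -0.0176  0.174 ] q [0.6555 0.7402 0.112  0.0993] F [-0.7  0.4 -3.1] T [-0.1   0.82 -0.02] w 0.0198
grasp [ 0.5028 -0.0182  0.1919] console [-101.7   44.3]
```

View pics/c3.png

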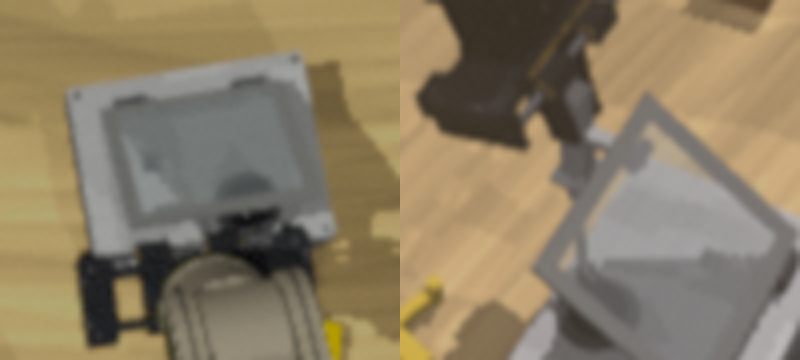

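The guard is up on the nose in both crops. Now forward over the deck.

```bash
for i in 1 2; do python3 -m crank '[{"x":0,"y":0.0076,"z":0.0024,"ax":0,"ay":0,"az":0,"claw":1},{"x":0,"y":0.0153,"z":0.0047,"ax":0,"ay":0,"az":0,"claw":1},{"x":0,"y":0.023,"z":0.0071,"ax":0,"ay":0,"az":0,"claw":1},{"x":0,"y":0.0306,"z":0.0095,"ax":0,"ay":0,"az":0,"claw":1},{"x":0,"y":0.0382,"z":0.0118,"ax":0,"ay":0,"az":0,"claw":1}]' 40; done
python3 -m crank '[{"x":0,"y":0.005,"z":0.0015,"ax":0,"ay":0,"az":0,"claw":1},{"x":0,"y":0.01,"z":0.003,"ax":0,"ay":0,"az":0,"claw":1},{"x":0,"y":0.015,"z":0.0045,"ax":0,"ay":0,"az":0,"claw":1},{"x":0,"y":0.02,"z":0.0062,"ax":0,"ay":0,"az":0,"claw":1},{"x":0,"y":0.02,"z":0.0062,"ax":0,"ay":0,"az":0,"claw":1}]' 40
python3 -m crank '[{"x":0,"y":0,"z":0,"ax":0,"ay":0,"az":0,"claw":1},{"x":0,"y":0,"z":0,"ax":0,"ay":0,"az":0,"claw":1},{"x":0,"y":0,"z":0,"ax":0,"ay":0,"az":0,"claw":1},{"x":0,"y":0,"z":0,"ax":0,"ay":0,"az":0,"claw":1},{"x":0,"y":0,"z":0,"ax":0,"ay":0,"az":0,"claw":1}]' 40
python3 - <<'E'
from h import *
gp()
t=shot('top','t4.png');s=shot('scene','s4.png');w=shot('wrist','w4.png')
def cr(c,u,v,W,H,k):return cv2.resize(c['color'][v:v+H,u:u+W],None,fx=k,fy=k,interpolation=cv2.INTER_CUBIC)
W=np.zeros((300,800,3),np.uint8);W[:,:400]=cv2.resize(w['color'],(400,300));W[:,400:]=cr(w,156,117,200,150,2)
cv2.imwrite('pics/c4.png',np.vstack([np.hstack([cr(t,255,130,100,75,4),cr(s,190,190,100,75,4)]),W]))
E
```

```text
time: 8.42
ee_pos: [0.5485, -0.0126, 0.1742]
eef_rot: [0.655, 0.74, 0.112, 0.099]
ft_force: [-1.9, -0.7, -2.0]
width: 0.0194
time: 8.83
ee_pos: [0.5882, -0.0077, 0.1742]
eef_rot: [0.655, 0.74, 0.112, 0.1]
ft_force: [-2.1, -0.3, -0.5]
width: 0.0199
time: 9.25
ee_pos: [0.6089, -0.0051, 0.1744]
eef_rot: [0.655, 0.74, 0.112, 0.1]
ft_force: [-0.0, 0.8, -1.4]
width: 0.0197
time: 9.67
ee_pos: [0.6077, -0.0055, 0.1743]
eef_rot: [0.656, 0.74, 0.112, 0.099]
ft_force: [-1.4, 0.4, -2.3]
width: 0.0195
t 9.67 p [ 0.6077 -0.0055  0.1743] q [0.6555 0.7402 0.1121 0.0992] F [-1.4  0.4 -2.3] T [-0.11  0.77  0.04] w 0.0195
grasp [ 0.6022 -0.0061  0.1921] console [-1.5 44.2]
```

View pics/c4.png

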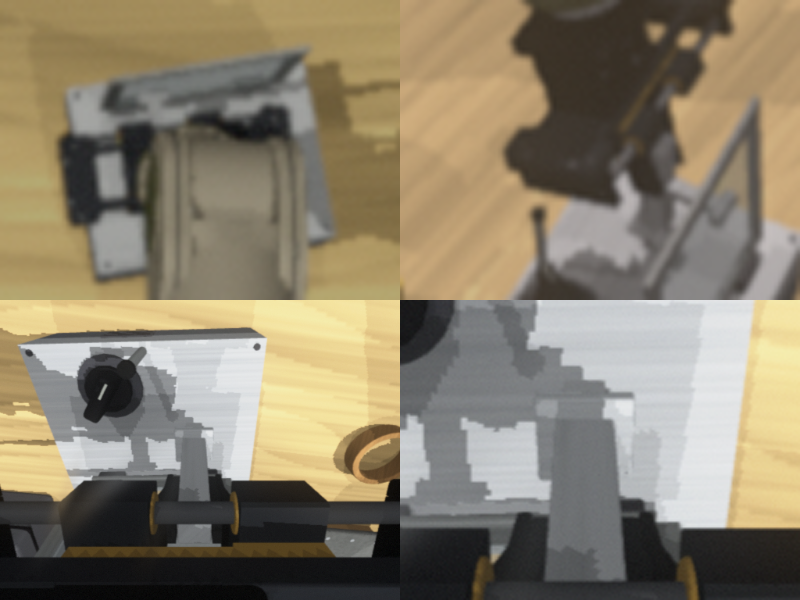

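The guard is open on the nose (upper crops). The wrist view shows the front deck corners at about (20,345) and (267,340), the knob at (112,388) and the shoulder plate at (585,435) in the lower right crop. I'll refine the console pose from these.

```bash
python3 - <<'E'
from h import *
w=load('w4.png');k=512/400
for n,u,v,z,m in [('FR',20,345,.075,(-85,-110)),('FL',267,340,.075,(-85,110)),('knobdisc',112,385,.087,(-45,-35))]:
    p=atz(w,u*k,(v-300)*k,z);print(n,p.round(4),inv(p).round(1),'expect',m,'pred px',(proj(w,[*con(*m),z])/k+[0,300]).round(1))
# shoulder plate top corners in crop (x/2+156, (y-300)/2+117), shoulder top z
g=.1921+.001
for u,v in [(536,397),(634,397),(585,397)]:
    p=atz(w,(u-400)/2+156,(v-300)/2+117,g-.073);print('sh',p.round(4),inv(p).round(1))
E
```

```text
FR [ 0.5472 -0.1686  0.075 ] [ -75.9 -110.4] expect (-85, -110) pred px [ 16.4 333.7]
FL [0.5169 0.0476 0.075 ] [-79.7 107.9] expect (-85, 110) pred px [270.4 333.4]
knobdisc [ 0.5696 -0.0863  0.087 ] [-43.6 -31.4] expect (-45, -35) pred px [107.8 383.6]
sh [ 0.5906 -0.0247  0.1201] [-15.3  27.2]
sh [0.5866 0.0083 0.1201] [-15.3  60.4]
sh [ 0.5886 -0.0082  0.1201] [-15.3  43.8]
```

```bash
python3 - <<'E'
from h import *
w=load('w4.png')['color'];t=load('t0.png')['color']
A=cv2.resize(w[30:170,0:360],None,fx=2.2,fy=2.2,interpolation=cv2.INTER_CUBIC)
B=cv2.resize(t[138:204,262:348],None,fx=4.2,fy=4.2,interpolation=cv2.INTER_CUBIC)
C=np.zeros((590,800,3),np.uint8);C[:308,:792]=A;C[310:310+277,:361]=B
cv2.imwrite('pics/c5.png',C)
E
```

```text
(no output)
```

View pics/c5.png

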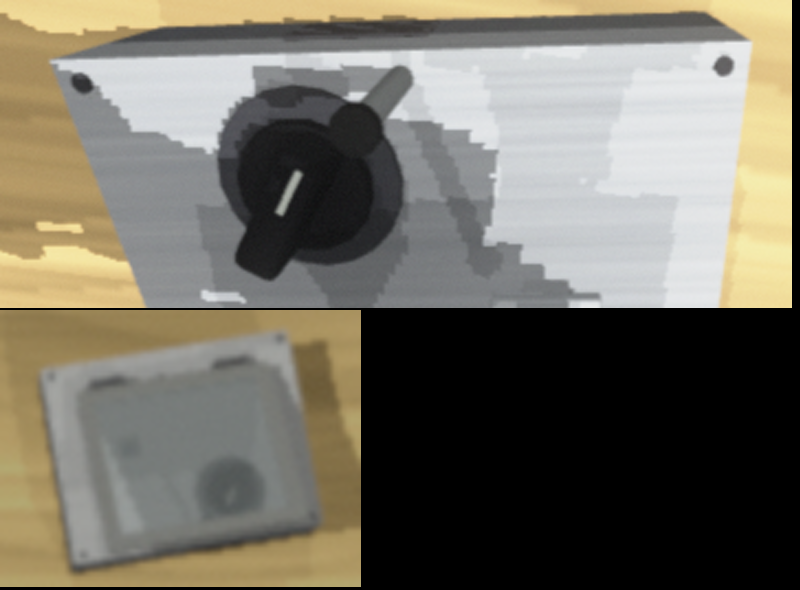

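```bash
python3 - <<'E'
from h import *
from scipy.optimize import least_squares
w=load('w4.png');t=load('t0.png')
def W(u,v):return u/2.2,v/2.2+30
obs=[(w,*W(52,62),.075,(-85,-110),1),(w,*W(750,42),.075,(-85,110),1),(w,*W(310,175),.079,(-45,-35),1),(w,*W(402,74),.077,(-77,0),1),
(t,272,152.3,.075,(90,110),.4),(t,330.3,143,.075,(90,-110),.4),(t,292.7,170.4,.075,(9,45),.4)]
def res(p,full=False):
    c,s=np.cos(p[2]),np.sin(p[2]);o=[]
    for cam,u,v,z,m,k in obs:
        q=atz(cam,u,v,z)[:2]*1000-p[:2]; o.append(k*(np.array([c*q[0]+s*q[1],-s*q[0]+c*q[1]])-m))
    return np.array(o) if full else np.ravel(o)
f=least_squares(res,[609,-50,.12],loss='soft_l1',f_scale=2);print(f.x);print(res(f.x,True).round(1))
obs=obs[:4];f=least_squares(res,[609,-50,.12]);print(f.x);print(res(f.x,True).round(1))
E
```

```text
[ 6.14114272e+02 -4.94878173e+01  1.44273520e-01]
[[ 2.   0.2]
 [ 1.4 -0.7]
 [-1.3  0.2]
 [-0.2  0.3]
 [-1.4 -0.3]
 [-1.6  0. ]
 [-0.8  0.2]]
[ 6.14567284e+02 -4.93573378e+01  1.45122330e-01]
[[ 1.5  0.2]
 [ 1.  -0.7]
 [-1.8  0.2]
 [-0.7  0.3]]
```

```bash
sed -i 's/^O=.*/O=np.array([.6143,-.0494]);YAW=.145/' h.py; python3 - <<'E'
from h import *
gp();print(con(9,45))
delta([.6135,-.0041,.190],toolR(.145,.3))
E
```

```text
t 9.82 p [ 0.6078 -0.0055  0.1743] q [0.6555 0.7402 0.1121 0.0992] F [-1.3 -0.  -0.4] T [-0.03  0.75 -0.03] w 0.0194
grasp [ 0.6023 -0.0061  0.1922] console [-5.6 44.5]
[ 0.61670339 -0.0035718 ]
xyz [0.0008 0.0102 0.0054] a [ 0.0003  0.0035 -0.0114]
```

```bash
python3 -m crank '[{"x":0,"y":0.003,"z":0.0015,"ax":0,"ay":0.001,"az":-0.003,"claw":1},{"x":0.0005,"y":0.006,"z":0.003,"ax":0,"ay":0.002,"az":-0.006,"claw":1},{"x":0.001,"y":0.008,"z":0.0045,"ax":0,"ay":0.003,"az":-0.009,"claw":1},{"x":0.001,"y":0.01,"z":0.0054,"ax":0,"ay":0.0035,"az":-0.0115,"claw":1},{"x":0.001,"y":0.01,"z":0.0054,"ax":0,"ay":0.0035,"az":-0.0115,"claw":1}]' 40
python3 -m crank '[{"x":0,"y":0,"z":0,"ax":0,"ay":0,"az":0,"claw":1},{"x":0,"y":0,"z":0,"ax":0,"ay":0,"az":0,"claw":1},{"x":0,"y":0,"z":0,"ax":0,"ay":0,"az":0,"claw":1},{"x":0,"y":0,"z":0,"ax":0,"ay":0,"az":0,"claw":1},{"x":0,"y":0,"z":0,"ax":0,"ay":0,"az":0,"claw":1}]' 40
python3 - <<'E'
from h import *
gp()
E
python3 -m crank '[{"x":0,"y":-0.0006,"z":0.002,"ax":0,"ay":0,"az":0,"claw":1},{"x":0,"y":-0.0012,"z":0.004,"ax":0,"ay":0,"az":0,"claw":1},{"x":0,"y":-0.0018,"z":0.006,"ax":0,"ay":0,"az":0,"claw":1},{"x":0,"y":-0.0024,"z":0.008,"ax":0,"ay":0,"az":0,"claw":1},{"x":0,"y":-0.003,"z":0.0095,"ax":0,"ay":0,"az":0,"claw":1}]' 40
python3 - <<'E'
from h import *
gp()
E
```

```text
time: 10.23
ee_pos: [0.6194, -0.003, 0.172]
eef_rot: [0.646, 0.748, 0.113, 0.098]
ft_force: [-1.3, 0.8, -0.5]
width: 0.0198
time: 10.65
ee_pos: [0.6188, -0.003, 0.1721]
eef_rot: [0.647, 0.748, 0.113, 0.098]
ft_force: [-1.0, -0.5, -2.1]
width: 0.0195
t 10.65 p [ 0.6188 -0.003   0.1721] q [0.6466 0.748  0.1133 0.0979] F [-1.  -0.5 -2.1] T [-0.06  0.66 -0.04] w 0.0195
grasp [ 0.6133 -0.0038  0.1899] console [ 5.6 45.2]
time: 11.07
ee_pos: [0.6188, -0.0031, 0.1618]
eef_rot: [0.647, 0.748, 0.113, 0.098]
ft_force: [-0.9, 0.3, -0.1]
width: 0.0202
t 11.07 p [ 0.6188 -0.0031  0.1618] q [0.6465 0.7481 0.1131 0.0979] F [-0.9  0.3 -0.1] T [ 0.01  0.59 -0.01] w 0.0202
grasp [ 0.6133 -0.0039  0.1796] console [ 5.6 45.2]
```

The foot tip should now be about 3 mm inside the mouth with no force. I'll continue gently.

```bash
python3 -m crank '[{"x":0,"y":-0.0006,"z":0.0016,"ax":0,"ay":0,"az":0,"claw":1},{"x":0,"y":-0.0009,"z":0.003,"ax":0,"ay":0,"az":0,"claw":1},{"x":0,"y":-0.0014,"z":0.0045,"ax":0,"ay":0,"az":0,"claw":1},{"x":0,"y":-0.0018,"z":0.006,"ax":0,"ay":0,"az":0,"claw":1},{"x":0,"y":-0.0018,"z":0.006,"ax":0,"ay":0,"az":0,"claw":1}]' 40
python3 - <<'E'
from h import *
gp()
E
```

```text
time: 11.48
ee_pos: [0.6188, -0.0031, 0.1555]
eef_rot: [0.647, 0.748, 0.113, 0.098]
ft_force: [0.1, -0.0, -2.5]
width: 0.0197
t 11.48 p [ 0.6188 -0.0031  0.1555] q [0.6466 0.748  0.1131 0.0979] F [ 0.1 -0.  -2.5] T [ 0.02  0.38 -0.  ] w 0.0197
grasp [ 0.6133 -0.0039  0.1734] console [ 5.6 45.2]
```

```bash
python3 -m crank '[{"x":0,"y":-0.0006,"z":0.002,"ax":0,"ay":0,"az":0,"claw":1},{"x":0,"y":-0.0012,"z":0.004,"ax":0,"ay":0,"az":0,"claw":1},{"x":0,"y":-0.0018,"z":0.006,"ax":0,"ay":0,"az":0,"claw":1},{"x":0,"y":-0.0024,"z":0.0078,"ax":0,"ay":0,"az":0,"claw":1},{"x":0,"y":-0.0024,"z":0.0078,"ax":0,"ay":0,"az":0,"claw":1}]' 40
python3 - <<'E'
from h import *
gp()
E
```

```text
time: 11.9
ee_pos: [0.6188, -0.0031, 0.1473]
eef_rot: [0.647, 0.748, 0.113, 0.098]
ft_force: [-0.2, 0.3, -3.2]
width: 0.0198
t 11.9 p [ 0.6188 -0.0031  0.1473] q [0.6466 0.7481 0.1131 0.0979] F [-0.2  0.3 -3.2] T [0.08 0.4  0.01] w 0.0198
grasp [ 0.6133 -0.0039  0.1651] console [ 5.6 45.2]
```

```bash
python3 -m crank '[{"x":0,"y":-0.0006,"z":0.002,"ax":0,"ay":0,"az":0,"claw":1},{"x":0,"y":-0.0012,"z":0.004,"ax":0,"ay":0,"az":0,"claw":1},{"x":0,"y":-0.0018,"z":0.006,"ax":0,"ay":0,"az":0,"claw":1},{"x":0,"y":-0.0027,"z":0.0086,"ax":0,"ay":0,"az":0,"claw":1},{"x":0,"y":-0.0027,"z":0.0086,"ax":0,"ay":0,"az":0,"claw":1}]' 40
python3 - <<'E'
from h import *
gp()
E
python3 -m crank '[{"x":0,"y":-0.0003,"z":0.001,"ax":0,"ay":0,"az":0,"claw":1},{"x":0,"y":-0.0006,"z":0.002,"ax":0,"ay":0,"az":0,"claw":1},{"x":0,"y":-0.0006,"z":0.002,"ax":0,"ay":0,"az":0,"claw":1},{"x":0,"y":-0.0006,"z":0.002,"ax":0,"ay":0,"az":0,"claw":1},{"x":0,"y":-0.0006,"z":0.002,"ax":0,"ay":0,"az":0,"claw":1}]' 40
python3 - <<'E'
from h import *
gp()
E
```

```text
time: 12.32
ee_pos: [0.6187, -0.003, 0.1381]
eef_rot: [0.647, 0.748, 0.113, 0.098]
ft_force: [1.4, 0.6, -3.1]
width: 0.0197
t 12.32 p [ 0.6187 -0.003   0.1381] q [0.6466 0.748  0.1131 0.0979] F [ 1.4  0.6 -3.1] T [ 0.05  0.26 -0.01] w 0.0197
grasp [ 0.6133 -0.0038  0.156 ] console [ 5.6 45.2]
time: 12.73
ee_pos: [0.6188, -0.0031, 0.1365]
eef_rot: [0.647, 0.748, 0.113, 0.098]
ft_force: [0.4, -1.0, -2.5]
width: 0.02
t 12.73 p [ 0.6188 -0.0031  0.1365] q [0.6465 0.7481 0.1132 0.098 ] F [ 0.4 -1.  -2.5] T [-0.11  0.48 -0.02] w 0.02
grasp [ 0.6134 -0.0038  0.1544] console [ 5.7 45.2]
```

```bash
for i in 1 2; do python3 -m crank '[{"x":0,"y":-0.0002,"z":0.0005,"ax":0,"ay":0,"az":0,"claw":1},{"x":0,"y":-0.0003,"z":0.001,"ax":0,"ay":0,"az":0,"claw":1},{"x":0,"y":-0.0003,"z":0.001,"ax":0,"ay":0,"az":0,"claw":1},{"x":0,"y":-0.0003,"z":0.001,"ax":0,"ay":0,"az":0,"claw":1},{"x":0,"y":-0.0003,"z":0.001,"ax":0,"ay":0,"az":0,"claw":1}]' 40
python3 -c "
from h import *
gp()"; done
```

```text
time: 13.15
ee_pos: [0.6189, -0.0031, 0.1356]
eef_rot: [0.647, 0.748, 0.113, 0.098]
ft_force: [-1.9, 0.1, -1.1]
width: 0.0196
t 13.15 p [ 0.6189 -0.0031  0.1356] q [0.6466 0.748  0.1132 0.098 ] F [-1.9  0.1 -1.1] T [-0.04  0.71 -0.01] w 0.0196
grasp [ 0.6134 -0.0039  0.1535] console [ 5.7 45.2]
time: 13.57
ee_pos: [0.6191, -0.0031, 0.1348]
eef_rot: [0.647, 0.748, 0.113, 0.098]
ft_force: [-4.1, -0.6, 6.3]
width: 0.0194
t 13.57 p [ 0.6191 -0.0031  0.1348] q [0.6466 0.748  0.1135 0.098 ] F [-4.1 -0.6  6.3] T [-0.    0.95  0.  ] w 0.0194
grasp [ 0.6136 -0.0039  0.1527] console [ 5.9 45.2]
```

Force rises at exactly the expected seating height. I'll release and back off along the tool.

```bash
python3 -m crank '[{"x":0,"y":0,"z":0,"ax":0,"ay":0,"az":0,"claw":0.4},{"x":0,"y":0,"z":0,"ax":0,"ay":0,"az":0,"claw":0.2},{"x":0,"y":0,"z":0,"ax":0,"ay":0,"az":0,"claw":0},{"x":0,"y":0,"z":0,"ax":0,"ay":0,"az":0,"claw":0},{"x":0,"y":0,"z":0,"ax":0,"ay":0,"az":0,"claw":0}]' 40
python3 -m crank '[{"x":0,"y":0,"z":-0.01,"ax":0,"ay":0,"az":0,"claw":0},{"x":0,"y":0,"z":-0.03,"ax":0,"ay":0,"az":0,"claw":0},{"x":0,"y":0,"z":-0.05,"ax":0,"ay":0,"az":0,"claw":0},{"x":0,"y":0,"z":-0.075,"ax":0,"ay":0,"az":0,"claw":0},{"x":0,"y":0,"z":-0.1,"ax":0,"ay":0,"az":0,"claw":0}]'
python3 -m crank '[{"x":0,"y":-0.02,"z":-0.015,"ax":0,"ay":0,"az":0,"claw":0},{"x":0,"y":-0.04,"z":-0.03,"ax":0,"ay":0,"az":0,"claw":0},{"x":0,"y":-0.06,"z":-0.04,"ax":0,"ay":0,"az":0,"claw":0},{"x":0,"y":-0.06,"z":-0.04,"ax":0,"ay":0,"az":0,"claw":0},{"x":0,"y":-0.06,"z":-0.04,"ax":0,"ay":0,"az":0,"claw":0}]'
python3 - <<'E'
from h import *
gp()
s=shot('scene','s6.png');w=shot('wrist','w6.png')
def cr(c,u,v,W,H,k):return cv2.resize(c['color'][v:v+H,u:u+W],None,fx=k,fy=k,interpolation=cv2.INTER_CUBIC)
C=np.zeros((600,800,3),np.uint8);C[:300,:400]=cr(s,190,190,100,75,4);C[:300,400:]=cv2.resize(w['color'],(400,300))
p=proj(w,[*con(-10,0),.1]).astype(int);u=int(np.clip(p[0]-133,0,246));v=int(np.clip(p[1]-50,0,284));print(u,v)
C[300:600]=cv2.resize(w['color'][v:v+100,u:u+266],(800,300),interpolation=cv2.INTER_CUBIC)
cv2.imwrite('pics/c6.png',C)
E
```

```text
time: 13.98
ee_pos: [0.619, -0.003, 0.1345]
eef_rot: [0.646, 0.748, 0.113, 0.098]
ft_force: [-0.1, 0.1, 1.0]
width: 0.0408
time: 14.4
ee_pos: [0.589, -0.008, 0.2314]
eef_rot: [0.647, 0.748, 0.113, 0.098]
ft_force: [1.4, 0.7, 0.1]
width: 0.0435
time: 14.82
ee_pos: [0.521, -0.0176, 0.2517]
eef_rot: [0.647, 0.748, 0.115, 0.098]
ft_force: [-0.3, -0.2, 0.6]
width: 0.0432
t 14.82 p [ 0.521  -0.0176  0.2517] q [0.6466 0.7477 0.1149 0.098 ] F [-0.3 -0.2  0.6] T [-0.06  0.32  0.02] w 0.0432
grasp [ 0.5155 -0.0184  0.2695] console [-93.3  45. ]
74 151
```

View pics/c6.png

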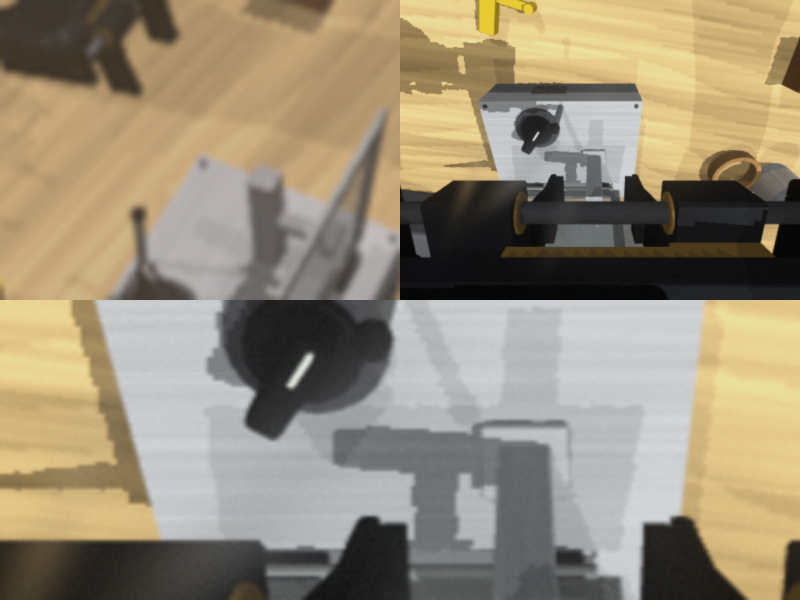

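The prop is seated with the guard leaning on it, and the deck looks clear. The knob bar's white mark runs from (287,388) to (312,355) in the crop. Next is the knob pose.

```bash
python3 - <<'E'
from h import *
w=load('w4.png');w6=load('w6.png')
def ang(a,b):
    d=inv(b)-inv(a);return np.arctan2(d[1],d[0])
W=lambda u,v:atz(w,u/2.2,v/2.2+30,.115)
X=lambda u,v:atz(w6,74+u*266/800,151+(v-300)/3,.115)
a,b=W(280,212),W(298,172);print(ang(a,b),inv((a+b)/2))
e=W(256,262);print('end',inv(e))
a,b=X(290,387),X(311,354);print(ang(a,b),inv((a+b)/2),'end',inv(X(263,428)))
for m in(w,w6):print(proj(m,[*con(-45,-35),.115]))
g=con(-45,-35);print(g)
E
```

```text
2.54853755259731 [-53.08012957 -29.16238491]
end [-31.44649509 -44.20948129]
2.543375268184075 [-52.6195314  -28.90821566] end [-29.98758816 -44.64389716]
[125.18009672 129.69409977]
[168.79263742 181.16156117]
[ 0.57482947 -0.09053487]
```

```bash
python3 - <<'E'
from h import *
s=gp();print(np.round(r.read_state()['joint_positions'],2))
g=con(-45,-35);print(g)
delta([*g,.24],toolR(-1.077,0))
E
```

```text
t 14.92 p [ 0.5216 -0.0173  0.2508] q [0.6466 0.7479 0.1136 0.0981] F [ 0.6 -0.2  0.1] T [0.   0.3  0.03] w 0.0434
grasp [ 0.5161 -0.0181  0.2687] console [-92.6  45.1]
[-0.83 -0.24  0.7   1.97  0.17  1.06  1.53]
[ 0.57482947 -0.09053487]
xyz [-0.0801  0.0314  0.0407] a [ 0.1313 -0.0921  0.6062]
```

```bash
python3 -m crank '[{"x":-0.012,"y":0.005,"z":0.006,"ax":0.01,"ay":-0.008,"az":0.05,"claw":-0.38},{"x":-0.025,"y":0.01,"z":0.012,"ax":0.023,"ay":-0.017,"az":0.11,"claw":-0.38},{"x":-0.035,"y":0.014,"z":0.018,"ax":0.036,"ay":-0.026,"az":0.17,"claw":-0.38},{"x":-0.05,"y":0.02,"z":0.025,"ax":0.05,"ay":-0.035,"az":0.23,"claw":-0.38},{"x":-0.06,"y":0.024,"z":0.03,"ax":0.063,"ay":-0.044,"az":0.29,"claw":-0.38}]' 20
python3 -m crank '[{"x":0,"y":0,"z":0,"ax":0,"ay":0,"az":0,"claw":-0.38},{"x":0,"y":0,"z":0,"ax":0,"ay":0,"az":0,"claw":-0.38},{"x":0,"y":0,"z":0,"ax":0,"ay":0,"az":0,"claw":-0.38},{"x":0,"y":0,"z":0,"ax":0,"ay":0,"az":0,"claw":-0.38},{"x":0,"y":0,"z":0,"ax":0,"ay":0,"az":0,"claw":-0.38}]'
python3 - <<'E'
from h import *
gp()
delta([*con(-45,-35),.22],toolR(-1.077,0))
E
```

```text
time: 15.33
ee_pos: [0.5625, -0.0729, 0.2283]
eef_rot: [0.844, 0.53, 0.061, 0.054]
ft_force: [0.3, -0.3, 0.2]
width: 0.0593
time: 15.75
ee_pos: [0.5611, -0.0715, 0.2292]
eef_rot: [0.842, 0.534, 0.062, 0.053]
ft_force: [-0.2, 0.3, 0.3]
width: 0.0599
t 15.75 p [ 0.5611 -0.0715  0.2292] q [0.8417 0.5337 0.0624 0.0534] F [-0.2  0.3  0.3] T [ 0.04  0.25 -0.01] w 0.0599
grasp [ 0.5581 -0.0711  0.2477] console [-58.8 -13.3]
xyz [-0.0127  0.0159  0.0302] a [ 0.0682 -0.0483  0.3174]
```

```bash
python3 -m crank '[{"x":-0.003,"y":0.003,"z":0.006,"ax":0.012,"ay":-0.009,"az":0.055,"claw":-0.38},{"x":-0.005,"y":0.006,"z":0.012,"ax":0.025,"ay":-0.018,"az":0.115,"claw":-0.38},{"x":-0.008,"y":0.01,"z":0.018,"ax":0.038,"ay":-0.027,"az":0.175,"claw":-0.38},{"x":-0.01,"y":0.013,"z":0.024,"ax":0.051,"ay":-0.036,"az":0.235,"claw":-0.38},{"x":-0.0127,"y":0.0159,"z":0.03,"ax":0.063,"ay":-0.045,"az":0.295,"claw":-0.38}]' 20
python3 -m crank '[{"x":0,"y":0,"z":0,"ax":0.005,"ay":-0.003,"az":0.0224,"claw":-0.38},{"x":0,"y":0,"z":0,"ax":0.005,"ay":-0.003,"az":0.0224,"claw":-0.38},{"x":0,"y":0,"z":0,"ax":0.005,"ay":-0.003,"az":0.0224,"claw":-0.38},{"x":0,"y":0,"z":0,"ax":0.005,"ay":-0.003,"az":0.0224,"claw":-0.38},{"x":0,"y":0,"z":0,"ax":0.005,"ay":-0.003,"az":0.0224,"claw":-0.38}]'
python3 - <<'E'
from h import *
gp()
delta([*con(-45,-35),.12],toolR(-1.077,0))
print(np.round(r.read_state()['joint_positions'],2))
E
```

```text
time: 16.17
ee_pos: [0.5752, -0.0903, 0.2014]
eef_rot: [0.965, 0.263, 0.004, 0.004]
ft_force: [0.2, 0.3, -0.6]
width: 0.0601
time: 16.58
ee_pos: [0.5749, -0.0907, 0.2017]
eef_rot: [0.97, 0.244, 0.001, 0.0]
ft_force: [-0.9, -0.6, -0.1]
width: 0.0597
t 16.58 p [ 0.5749 -0.0907  0.2017] q [9.697e-01 2.443e-01 6.000e-04 1.000e-04] F [-0.9 -0.6 -0.1] T [-0.06  0.02  0.05] w 0.0597
grasp [ 0.5748 -0.0907  0.2204] console [-45.  -35.2]
xyz [-1.000e-04 -2.000e-04  1.004e-01] a [ 0.0003 -0.0005 -0.0001]
[-0.65  0.33  0.9   1.65 -0.27  1.29  0.79]
```

```bash
python3 -m crank '[{"x":0,"y":0,"z":0.02,"ax":0,"ay":0,"az":0,"claw":-0.38},{"x":0,"y":0,"z":0.04,"ax":0,"ay":0,"az":0,"claw":-0.38},{"x":0,"y":0,"z":0.06,"ax":0,"ay":0,"az":0,"claw":-0.38},{"x":0,"y":0,"z":0.075,"ax":0,"ay":0,"az":0,"claw":-0.38},{"x":0,"y":0,"z":0.08,"ax":0,"ay":0,"az":0,"claw":-0.38}]' 10
python3 -m crank '[{"x":0,"y":0,"z":0.01,"ax":0,"ay":0,"az":0,"claw":-0.38},{"x":0,"y":0,"z":0.02,"ax":0,"ay":0,"az":0,"claw":-0.38},{"x":0,"y":0,"z":0.0295,"ax":0,"ay":0,"az":0,"claw":-0.38},{"x":0,"y":0,"z":0.0295,"ax":0,"ay":0,"az":0,"claw":-0.38},{"x":0,"y":0,"z":0.0295,"ax":0,"ay":0,"az":0,"claw":-0.38}]' 10
python3 - <<'E'
from h import *
gp()
E
```

```text
time: 17.0
ee_pos: [0.5738, -0.0904, 0.1194]
eef_rot: [0.97, 0.244, -0.001, -0.0]
ft_force: [-0.2, -0.0, -0.5]
width: 0.0603
time: 17.42
ee_pos: [0.5748, -0.0912, 0.0915]
eef_rot: [0.97, 0.243, -0.0, 0.0]
ft_force: [-0.3, -0.1, 0.7]
width: 0.0603
t 17.42 p [ 0.5748 -0.0912  0.0915] q [ 9.699e-01  2.433e-01 -3.000e-04  4.000e-04] F [-0.3 -0.1  0.7] T [-0.06 -0.02 -0.05] w 0.0603
grasp [ 0.5748 -0.0912  0.1102] console [-45.1 -35.6]
```

No contact on the way down. Closing gently lets the jaws turn the bar into line with themselves (knob at about 1.2).

```bash
for i in 1 2 3; do python3 -m crank '[{"x":0,"y":0,"z":0,"ax":0,"ay":0,"az":0,"claw":1},{"x":0,"y":0,"z":0,"ax":0,"ay":0,"az":0,"claw":1},{"x":0,"y":0,"z":0,"ax":0,"ay":0,"az":0,"claw":1},{"x":0,"y":0,"z":0,"ax":0,"ay":0,"az":0,"claw":1},{"x":0,"y":0,"z":0,"ax":0,"ay":0,"az":0,"claw":1}]' 12
python3 -c "
from h import *
gp()"; done
```

```text
time: 17.83
ee_pos: [0.5751, -0.0912, 0.0919]
eef_rot: [0.97, 0.243, 0.0, 0.0]
ft_force: [0.6, -0.1, -0.0]
width: 0.0347
t 17.83 p [ 0.5751 -0.0912  0.0919] q [9.700e-01 2.433e-01 1.000e-04 4.000e-04] F [ 0.6 -0.1 -0. ] T [-0.08  0.03  0.  ] w 0.0347
grasp [ 0.5751 -0.0912  0.1106] console [-44.8 -35.7]
time: 18.25
ee_pos: [0.5765, -0.0915, 0.0923]
eef_rot: [0.97, 0.243, 0.001, 0.001]
ft_force: [8.1, -1.5, -3.6]
width: 0.0146
t 18.25 p [ 0.5765 -0.0915  0.0923] q [0.9699 0.2434 0.0015 0.0013] F [ 8.1 -1.5 -3.6] T [-0.39 -1.76  0.1 ] w 0.0146
grasp [ 0.5764 -0.0915  0.111 ] console [-43.6 -36.2]
time: 18.67
ee_pos: [0.5765, -0.0916, 0.0922]
eef_rot: [0.97, 0.243, 0.001, 0.001]
ft_force: [8.2, -2.0, -4.1]
width: 0.0149
t 18.67 p [ 0.5765 -0.0916  0.0922] q [0.9699 0.2433 0.0014 0.0014] F [ 8.2 -2.  -4.1] T [-0.4  -1.71  0.05] w 0.0149
grasp [ 0.5764 -0.0916  0.1109] console [-43.6 -36.2]
```

```bash
python3 -m crank '[{"x":0.0013,"y":0.0012,"z":0,"ax":0,"ay":0,"az":0,"claw":1},{"x":0.0013,"y":0.0012,"z":0,"ax":0,"ay":0,"az":0.01,"claw":1},{"x":0.0013,"y":0.0012,"z":0,"ax":0,"ay":0,"az":0.02,"claw":1},{"x":0.0013,"y":0.0012,"z":0,"ax":0,"ay":0,"az":0.035,"claw":1},{"x":0.0013,"y":0.0012,"z":0,"ax":0,"ay":0,"az":0.05,"claw":1}]' 25
cat >> h.py <<'E'
def kn():
    s=st();x=R.from_quat(s['eef_rot']).apply([1,0,0]);a=np.arctan2(x[1],x[0])-YAW
    print('jaw knob est',round(np.pi/2-a,3),'console',inv(s['ee_pos']).round(1))
E
python3 -c "
from h import *
kn()"
python3 -m crank '[{"x":0,"y":0,"z":0,"ax":0,"ay":0,"az":0.015,"claw":1},{"x":0,"y":0,"z":0,"ax":0,"ay":0,"az":0.03,"claw":1},{"x":0,"y":0,"z":0,"ax":0,"ay":0,"az":0.045,"claw":1},{"x":0,"y":0,"z":0,"ax":0,"ay":0,"az":0.06,"claw":1},{"x":0,"y":0,"z":0,"ax":0,"ay":0,"az":0.06,"claw":1}]' 25
python3 -c "
from h import *
kn()"
```

```text
time: 19.08
ee_pos: [0.5766, -0.0917, 0.0921]
eef_rot: [0.981, 0.194, -0.0, 0.0]
ft_force: [-1.3, 0.9, 5.0]
width: 0.0139
t 19.08 p [ 0.5766 -0.0917  0.0921] q [ 9.810e-01  1.938e-01 -2.000e-04  2.000e-04] F [-1.3  0.9  5. ] T [0.2  0.33 0.09] w 0.0139
jaw knob est 1.326 console [-43.4 -36.4]
time: 19.5
ee_pos: [0.5764, -0.0918, 0.0921]
eef_rot: [0.991, 0.134, -0.0, 0.0]
ft_force: [-1.4, 2.1, 6.5]
width: 0.0137
t 19.5 p [ 0.5764 -0.0918  0.0921] q [ 9.909e-01  1.343e-01 -3.000e-04  2.000e-04] F [-1.4  2.1  6.5] T [0.15 0.5  0.15] w 0.0137
jaw knob est 1.446 console [-43.6 -36.4]
```

```bash
for i in 1 2; do python3 -m crank '[{"x":0,"y":0,"z":0,"ax":0,"ay":0,"az":0.01,"claw":1},{"x":0,"y":0,"z":0,"ax":0,"ay":0,"az":0.02,"claw":1},{"x":0,"y":0,"z":0,"ax":0,"ay":0,"az":0.03,"claw":1},{"x":0,"y":0,"z":0,"ax":0,"ay":0,"az":0.03,"claw":1},{"x":0,"y":0,"z":0,"ax":0,"ay":0,"az":0.03,"claw":1}]' 25 >/dev/null
python3 -c "
from h import *
kn()"; done
```

```text
t 19.92 p [ 0.5763 -0.0918  0.0921] q [ 9.944e-01  1.054e-01 -4.000e-04  2.000e-04] F [-1.7  1.2  5.5] T [0.19 0.59 0.1 ] w 0.0138
jaw knob est 1.505 console [-43.7 -36.4]
t 20.33 p [ 0.5763 -0.0918  0.0921] q [ 9.971e-01  7.550e-02 -5.000e-04  2.000e-04] F [-2.6  0.9  6.8] T [0.13 0.71 0.1 ] w 0.0144
jaw knob est 1.565 console [-43.8 -36.4]
```

```bash
cat >> h.py <<'E'
def ok(lim=.19):
    kn();sys.exit(0 if abs(r.read_state()['torque'][2])<lim else 1)
E
python3 -m crank '[{"x":0,"y":0,"z":0,"ax":0,"ay":0,"az":0.01,"claw":1},{"x":0,"y":0,"z":0,"ax":0,"ay":0,"az":0.02,"claw":1},{"x":0,"y":0,"z":0,"ax":0,"ay":0,"az":0.03,"claw":1},{"x":0,"y":0,"z":0,"ax":0,"ay":0,"az":0.03,"claw":1},{"x":0,"y":0,"z":0,"ax":0,"ay":0,"az":0.03,"claw":1}]' 25 >/dev/null
python3 -c "from h import *;ok()" && python3 -m crank '[{"x":0,"y":0,"z":0,"ax":0,"ay":0,"az":0.01,"claw":1},{"x":0,"y":0,"z":0,"ax":0,"ay":0,"az":0.02,"claw":1},{"x":0,"y":0,"z":0,"ax":0,"ay":0,"az":0.025,"claw":1},{"x":0,"y":0,"z":0,"ax":0,"ay":0,"az":0.025,"claw":1},{"x":0,"y":0,"z":0,"ax":0,"ay":0,"az":0.025,"claw":1}]' 25 >/dev/null && python3 -c "from h import *;ok()" && python3 -m crank '[{"x":0,"y":0,"z":0,"ax":0,"ay":0,"az":0.01,"claw":1},{"x":0,"y":0,"z":0,"ax":0,"ay":0,"az":0.02,"claw":1},{"x":0,"y":0,"z":0,"ax":0,"ay":0,"az":0.025,"claw":1},{"x":0,"y":0,"z":0,"ax":0,"ay":0,"az":0.025,"claw":1},{"x":0,"y":0,"z":0,"ax":0,"ay":0,"az":0.025,"claw":1}]' 25 >/dev/null && python3 -c "from h import *;ok()"
```

```text
t 20.75 p [ 0.5762 -0.0918  0.0921] q [ 9.99e-01  4.56e-02 -5.00e-04  1.00e-04] F [-2.5  0.6  7.6] T [0.13 0.82 0.13] w 0.0136
jaw knob est 1.625 console [-43.8 -36.4]
t 21.17 p [ 0.5761 -0.0918  0.0921] q [ 9.998e-01  2.050e-02 -6.000e-04  1.000e-04] F [-3.1  1.1  7.2] T [0.13 0.81 0.11] w 0.0139
jaw knob est 1.675 console [-43.9 -36.4]
t 21.58 p [ 0.576  -0.0918  0.0921] q [ 1.0e+00 -4.5e-03 -7.0e-04  1.0e-04] F [-3.9  0.4  8.2] T [0.24 0.96 0.12] w 0.0138
jaw knob est 1.725 console [-44.  -36.4]
```

```bash

python3 -m crank '[{"x":0,"y":0,"z":0,"ax":0,"ay":0,"az":0.01,"claw":1},{"x":0,"y":0,"z":0,"ax":0,"ay":0,"az":0.02,"claw":1},{"x":0,"y":0,"z":0,"ax":0,"ay":0,"az":0.025,"claw":1},{"x":0,"y":0,"z":0,"ax":0,"ay":0,"az":0.025,"claw":1},{"x":0,"y":0,"z":0,"ax":0,"ay":0,"az":0.025,"claw":1}]' 25 >/dev/null
python3 -c "from h import *;ok()" && python3 -m crank '[{"x":0,"y":0,"z":0,"ax":0,"ay":0,"az":0.01,"claw":1},{"x":0,"y":0,"z":0,"ax":0,"ay":0,"az":0.02,"claw":1},{"x":0,"y":0,"z":0,"ax":0,"ay":0,"az":0.025,"claw":1},{"x":0,"y":0,"z":0,"ax":0,"ay":0,"az":0.025,"claw":1},{"x":0,"y":0,"z":0,"ax":0,"ay":0,"az":0.025,"claw":1}]' 25 >/dev/null && python3 -c "from h import *;ok()" && python3 -m crank '[{"x":0,"y":0,"z":0,"ax":0,"ay":0,"az":0.01,"claw":1},{"x":0,"y":0,"z":0,"ax":0,"ay":0,"az":0.02,"claw":1},{"x":0,"y":0,"z":0,"ax":0,"ay":0,"az":0.025,"claw":1},{"x":0,"y":0,"z":0,"ax":0,"ay":0,"az":0.025,"claw":1},{"x":0,"y":0,"z":0,"ax":0,"ay":0,"az":0.025,"claw":1}]' 25 >/dev/null && python3 -c "from h import *;ok()"
```

```text
t 22.0 p [ 0.576  -0.0918  0.0921] q [ 9.996e-01 -2.940e-02 -7.000e-04  1.000e-04] F [-3.4  1.   8.1] T [0.2  0.99 0.1 ] w 0.014
jaw knob est 1.775 console [-44.  -36.4]
t 22.42 p [ 0.5759 -0.0918  0.0921] q [ 9.985e-01 -5.430e-02 -8.000e-04  2.000e-04] F [-3.9  1.5  8.4] T [0.12 1.07 0.23] w 0.0138
jaw knob est 1.824 console [-44.1 -36.4]
```

```bash

python3 -m crank '[{"x":0,"y":0,"z":0,"ax":0,"ay":0,"az":0.005,"claw":1},{"x":0,"y":0,"z":0,"ax":0,"ay":0,"az":0.01,"claw":1},{"x":0,"y":0,"z":0,"ax":0,"ay":0,"az":0.01,"claw":1},{"x":0,"y":0,"z":0,"ax":0,"ay":0,"az":0.01,"claw":1},{"x":0,"y":0,"z":0,"ax":0,"ay":0,"az":0.01,"claw":1}]' 25 >/dev/null
python3 -c "from h import *;ok()"
```

```text
t 22.83 p [ 0.5759 -0.0918  0.0921] q [ 9.979e-01 -6.420e-02 -8.000e-04  2.000e-04] F [-5.   0.8  8.7] T [0.19 1.1  0.3 ] w 0.0144
jaw knob est 1.844 console [-44.1 -36.4]
```

The stop is felt: the moment climbed 0.10 → 0.23 → 0.30 Nm. I'll ease back, release and rise.

```bash

python3 -m crank '[{"x":0,"y":0,"z":0,"ax":0,"ay":0,"az":-0.01,"claw":1},{"x":0,"y":0,"z":0,"ax":0,"ay":0,"az":-0.02,"claw":1},{"x":0,"y":0,"z":0,"ax":0,"ay":0,"az":-0.035,"claw":1},{"x":0,"y":0,"z":0,"ax":0,"ay":0,"az":-0.035,"claw":1},{"x":0,"y":0,"z":0,"ax":0,"ay":0,"az":-0.035,"claw":1}]' 25 >/dev/null
python3 -c "from h import *;kn()"
python3 -m crank '[{"x":0,"y":0,"z":0,"ax":0,"ay":0,"az":0,"claw":0},{"x":0,"y":0,"z":0,"ax":0,"ay":0,"az":0,"claw":0},{"x":0,"y":0,"z":0,"ax":0,"ay":0,"az":0,"claw":0},{"x":0,"y":0,"z":0,"ax":0,"ay":0,"az":0,"claw":0},{"x":0,"y":0,"z":0,"ax":0,"ay":0,"az":0,"claw":0}]' >/dev/null
python3 -m crank '[{"x":0,"y":0,"z":-0.02,"ax":0,"ay":0,"az":0,"claw":0},{"x":0,"y":0,"z":-0.045,"ax":0,"ay":0,"az":0,"claw":0},{"x":0,"y":0,"z":-0.075,"ax":0,"ay":0,"az":0,"claw":0},{"x":0,"y":0,"z":-0.105,"ax":0,"ay":0,"az":0,"claw":0},{"x":0,"y":0,"z":-0.13,"ax":0,"ay":0,"az":0,"claw":0}]'
python3 -m crank '[{"x":-0.02,"y":0,"z":0,"ax":0,"ay":0,"az":0,"claw":0},{"x":-0.05,"y":0,"z":0,"ax":0,"ay":0,"az":0,"claw":0},{"x":-0.08,"y":0,"z":0,"ax":0,"ay":0,"az":0,"claw":0},{"x":-0.08,"y":0,"z":0,"ax":0,"ay":0,"az":0,"claw":0},{"x":-0.08,"y":0,"z":0,"ax":0,"ay":0,"az":0,"claw":0}]'
python3 - <<'E'
from h import *
kn()
s=shot('scene','s7.png');t=shot('top','t7.png');w=shot('wrist','w7.png')
def cr(c,u,v,W,H,k):return cv2.resize(c['color'][v:v+H,u:u+W],None,fx=k,fy=k,interpolation=cv2.INTER_CUBIC)
cv2.imwrite('pics/c7.png',np.vstack([np.hstack([cr(s,180,185,120,90,400/120),cr(t,240,120,120,90,400/120)]),np.hstack([cv2.resize(w['color'],(400,300)),cv2.resize(s['color'],(400,300))])]))
E
```

```text
t 23.25 p [ 0.576  -0.0918  0.0921] q [ 9.996e-01 -2.930e-02 -7.000e-04  1.000e-04] F [-3.6  1.4  7.4] T [0.15 0.95 0.1 ] w 0.0142
jaw knob est 1.774 console [-44.  -36.4]
time: 24.08
ee_pos: [0.5767, -0.0918, 0.2237]
eef_rot: [1.0, -0.029, 0.0, 0.0]
ft_force: [1.1, -0.5, 0.8]
width: 0.0435
time: 24.5
ee_pos: [0.4961, -0.0858, 0.222]
eef_rot: [1.0, -0.028, 0.001, -0.002]
ft_force: [-0.2, 0.3, 0.4]
width: 0.0434
t 24.5 p [ 0.4961 -0.0858  0.222 ] q [ 9.996e-01 -2.840e-02  6.000e-04 -2.200e-03] F [-0.2  0.3  0.4] T [-0.07  0.08  0.  ] w 0.0434
jaw knob est 1.773 console [-122.2  -18.9]
```

View pics/c7.png

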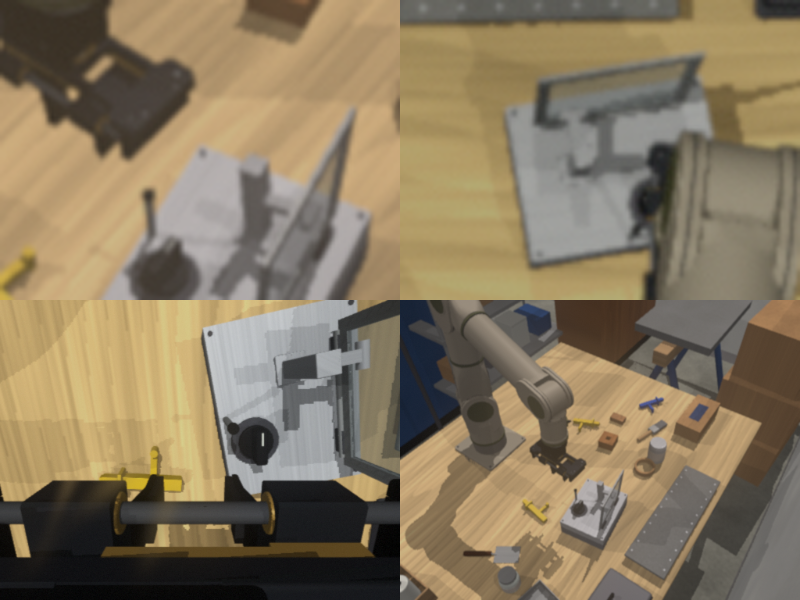

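```bash
python3 - <<'E'
from h import *
w=load('w7.png');g=cv2.cvtColor(w['color'],cv2.COLOR_BGR2GRAY).astype(float)
u0,v0,u1,v1=322,155,350,195
p=g[v0:v1,u0:u1];m=(p>110).astype(np.uint8)
n,l,s,c=cv2.connectedComponentsWithStats(m)
for i in range(1,n):
    if s[i][4]<8:continue
    ys,xs=np.where(l==i);P=np.array([atz(w,x+u0,y+v0,.115)[:2] for x,y in zip(xs,ys)])
    Q=np.array([inv(q) for q in P]);C=np.cov(Q.T);ev,V=np.linalg.eigh(C);d=V[:,1];a=np.arctan2(d[1],d[0])
    print(s[i],Q.mean(0).round(1),ev.round(1),'knob',-a%np.pi)
E
```

```text
[23  0  5  4 12] [-30.3  -6.9] [0.4 1.8] knob 0.6980207285868811
[13 15  3 17 49] [-42.7 -24.8] [ 0.5 18.8] knob 1.6951907994769588
```

```bash
python3 -c "
from bench import close_job
print(close_job())"
```

```text
the job is handed in; nothing more can be done
None
```

I handed the job in at about 25 s on the robot's clock. The prop is seated and holding the guard open, and the knob is turned to its end stop; no verdict was reported.

- **Prop:** I lifted the metal prop out of its block, opened the guard with its nose and lowered it into the socket. Upward force appeared at the height expected for a fully seated prop. The last pictures show it upright, with the guard leaning on the nose. I did not measure the guard angle or the contact force between guard and prop.
- **Knob:** I turned it clockwise in small steps until the moment rose from about 0.10 to 0.23 and then 0.30 Nm. I then eased back to 0.10 Nm, let go and moved the arm clear. The 0.30 Nm peak is below the 0.45 Nm limit.
- **Disagreement on the knob angle:** the gripper angle puts the knob at about 1.74 rad. A coarse reading of its white mark in the wrist picture gives about 1.67 to 1.70 rad. The limits are 1.68 rad on the way and 1.67 rad at the end, so the mark alone leaves it borderline. I relied on the clear climb in moment at the stop.
- **Other things on the bench:** they look unmoved in the last scene picture, and no unexpected contact force showed up. I did not measure their positions.

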